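# Put the pattern weight back in its latched case

### The job

On the shop counter stands a sloping wooden case for steel pattern weights, with a clear lid held down by a swivelling latch lever. Swing the latch fully aside, open the lid all the way until it stops, and set the oblong weight that was left on the counter into its own empty oblong recess: keep hold of it until it is down in the recess, do not drop it. Then close the lid fully (the latch may stay undone), leaving the round and square weights in their recesses and not disturbing the spray bottle or the tin.

Things in the scene. Friction and masses are not known exactly. Their poses are not given: they have to be found in the camera images.
- case: Fixed wooden case, 260 mm wide (y), on a stand. Origin on the counter under its middle; frame level: z up, x towards the hinge (far) side, y along the hinge; only its yaw varies. Lid and recess floors slope, rising to +x at 0.50 rad (28.6 deg): upslope u = (0.878, 0, 0.479), normal n = (-0.479, 0, 0.878) in this frame. Front rim 70 mm high, hinge rim 145 mm; walls 5 to 8 mm.
- latch (a joint): Latch lever: flat steel bar 12 mm wide, turning about an axis along n, on a block at the case's front left (+y). At 0 to 0.2 rad it lies across the lid's front edge and blocks the lid. Grows as it swings to the case's +y (counter-clockwise from above), stop at 1.57 rad, along the front edge; the lid is free from 1.32. Stays where left; needs 1.3 N at the post.
- latch_post (a point): Grip point of the latch's upright round post, 12 mm diameter, near the lever's end. The post is free from 14 mm below to 10 mm above this point along n (below that is the bar). Moves with the lever on a 38 mm radius.
- latch_pivot (a point): Point on the latch's turning axis, at the same distance along n as latch_post. At joint value q the post stands at latch_pivot + 38 mm * (cos q * u + sin q * y of the case).
- lid (a joint): Lid hinge: 0 closed, grows as it opens, stop at 1.7 rad. Stiff: the lid stays at any angle; 2 to 4 N at the tab move it. The lid covers 132 mm along u and is 8 mm thick. Fully open it still leans 21 deg from vertical towards the robot, over the recesses: a vertical gripper over them meets it, a tool pointing along -n does not.
- lid_tab (a point): Middle of the steel pull tab: a tongue 32 mm wide (along y of the case), 8 mm thick, sticking out 38 mm from the middle of the lid's front edge in the lid's plane; this point is 20 mm out from that edge. Free on both sides and below: fingers closing along y, pointing down or along -n, can pinch its side edges, and it turns about y between them.
- lid_hinge (a point): On the hinge line (along y of the case), mid-width. The tab point is 152 mm from it towards the lid's front edge and 4 mm to its outer face: at lid angle q, tab = hinge + 152 mm (-cos q u + sin q n) + 4 mm (cos q n + sin q u).
- weight_oblong: Loose steel weight lying flat on the counter: base 70 x 36 x 18 mm (x, y, z), on it an upright grip rib 40 x 12 mm (x, y), from 18 to 44 mm above the underside. Origin: centre of the underside, z up, x along its length; a half turn makes no difference. About 0.28 to 0.46 kg.
- recess_oblong (a point): Centre of the floor of the empty oblong recess, 84 mm along u by 50 mm along y, 14 mm deep with a black floor, in one of three cork inserts side by side in the case (83 mm apart along y, in any order; insert tops 32 mm below the closed lid). The weight lies in it with its length along u, its z along n, its underside centre within 14 mm of this point.
- weight_round: Loose steel weight, 50 mm disc 18 mm high with an 18 mm round knob to 44 mm, lying in the round recess (z along n). Origin: centre of the underside.
- recess_round (a point): Centre of the floor of the round recess (62 mm diameter, 14 mm deep).
- weight_square: Loose steel weight, 46 mm square, 18 mm high with a 16 mm square knob to 44 mm, lying in the square recess (z along n). Origin: centre of the underside.
- recess_square (a point): Centre of the floor of the square recess (58 mm square, 14 mm deep).
- spray_bottle: Bystander: spray bottle, 80 mm diameter, 211 mm tall, standing on the counter left of the case. Origin: centre of the underside.
- tin: Bystander: round tin, 74 mm diameter, 90 mm tall, standing on the counter on the right. Origin: centre of the underside.
Mind the look-alikes: they are no part of the job. What is shaped like the weight_oblong but yellow is not meant.

How it is judged:
By the outcome, as a careful person would: the job done as asked, in the order asked, and still so for the second after the job is handed in, with the robot touching nothing.
It also fails if it takes over 72 s, if anything falls off the work surface, if the arm or the gripper's body presses on something with over 40 N, if the wrist force passes 120 N, or if a joint passes its speed limit or range.

### The arm

A 7-joint arm with a two-finger parallel gripper is mounted at the origin on the work surface. World frame = base frame: x ahead of the robot, y to its left, z up, the work surface at z = 0. Lengths are in m, angles in rad, forces in N, time in s.
With the tool pointing down it reaches from about 0.35 to 0.9 m from the base axis. Payload 8.1 kg.
Tool frame: the origin (TCP) lies between the finger pads, 19 mm behind the fingertips; this is the grasp point; z points along the fingers, y is the line along which they close (so a half turn about z gives the same grasp; the last joint's range is limited). The gripper opens to 92 mm and grips with 3 to 60 N. Pads are 19 mm wide; open, the fingers measure 130 mm over their backs; the gripper's body (75 mm by 190 mm) begins 47 mm behind the grasp point.
Start: joints at [-1.409, 0.434, 0.025, 1.573, -0.012, 1.134, -0.075], TCP at [0.164, 0.603, 0.246] pointing down, gripper open.
Joint ranges: [-2.62, 2.62], [-0.44, 2.09], [-1.27, 1.32], [0.08, 2.57], [-1.32, 4.46], [0.12, 2], [-2.74, 2.74]. Speed limits (rad/s): [2.22, 2.22, 3.01, 3.01, 3.14, 3.14, 3.14].

### API

Orientations are given as a rotation vector (axis times angle).
In Python, from plant import get_state, vision, manip gives the robot as it stands.
- The arm moves only by the shell command python3 -m jog 'ROWS' [OPENING] [FORCE]. ROWS is JSON, a list of rows, each a list of 2 entries, a list of its own where there are three numbers: the shift along the tool's x, y, z in m, then the turn, a rotation vector about the tool's x, y, z in degrees. In form: [[[dx, dy, dz], [wx, wy, wz]], ...]. A call has 1 to 10 rows; each row is the pose to reach, as a shift and turn from the pose commanded when the call began, along the tool's axes at that moment; what a row does not reach only later rows make up. A row lasts 1/12 s, in which the tool goes at most 41.7 mm and 7.16 degrees, less where a joint would pass 70% of its speed; a pose out of reach is approached as far as the arm can. A call with a gripper value outside its range is refused whole. OPENING is the opening, from -1 (shut) to 1 (fully open), set as the call begins (- or left out, the last holds). The fingers move at their own pace and stop on an object; FORCE is the grip in N (left out, the last holds). Time passes only in rows, so rows that repeat a pose let the fingers close. It gives the time, the measured TCP pose, the force, the opening and the grip force at its end, in the units of the state.
- get_state(): the state, without advancing time (a new reading comes with each control period).
- vision.read_camera(name): name is "scene" or "top" or "wrist"; returns a dict with "image" (420x560x3 uint8, red, green, blue), "range_z" (420x560 float32, m along the optical axis (not along the pixel's ray), 0 where there is no reading), "fx", "fy", "cx", "cy" (pixels), "eye" and "attitude" of the camera in the world. Camera axes: x right, y down, z forward; pixel columns grow to the right and rows downward; lengths in m; the calibration is good to about 2 mm. The wrist camera is an equidistant fisheye: a pixel r from the principal point sees the ray r / f radians off the axis. A picture is of the moment at which its call begins.
- manip.job_done(): hands the job in; it is judged then, once.
The state is a dict: "time_s": time; "joints": joint angles; "qd": joint speeds; "effort": joint torques, N m; "ee_pos": TCP position; "tcp_rot": TCP orientation; "wrist_force": force on the tool from outside, world axes, zero at the start; "torque": the same for the moment, N m; "opening": finger opening in m; "grip_force": force on a finger pad.
Only numpy, scipy, OpenCV 4.12 (cv2) and the standard library are available. Lean on these libraries where they do the work, as an engineer would, in place of code of your own. Each camera call takes 0.05 s, during which the arm holds its last target. There are 200 camera calls.

## Working session

There is one attempt and no reset: what is moved stays moved. The work goes in short steps, Python scripts to look and compute and a shell command to move; the robot and the scene stay as the last step left them, time stands still between calls to the robot, and variables do not carry over. Pictures are saved under pics/ and viewed, at most 13 in all, crops included, and the job is handed in when it is done.

```bash
ls; mkdir -p pics; python3 - <<'E'
from plant import get_state, vision
import cv2,numpy as np
s=get_state();print({k:np.round(v,3).tolist() for k,v in s.items()})
for n in("scene","top"):
    c=vision.read_camera(n);cv2.imwrite(f"pics/{n}0.png",c["image"][...,::-1]);np.savez(f"{n}0.npz",**c)
    print(n,c["fx"],c["cx"],c["cy"],c["eye"],c["attitude"])
E
```

```text
pics
{'time_s': 0.0, 'joints': [-1.409, 0.435, 0.025, 1.574, -0.012, 1.134, -0.075], 'qd': [0.0, -0.0, 0.001, -0.0, -0.001, 0.0, -0.0], 'effort': [-0.0, -66.783, 0.985, -31.449, -0.061, 0.042, 0.0], 'ee_pos': [0.164, 0.603, 0.245], 'tcp_rot': [-0.415, -3.114, 0.002], 'wrist_force': [-0.613, -0.317, 0.216], 'torque': [0.022, 0.059, 0.003], 'grip_force': 0.0, 'opening': 0.092}
scene 489.3483437201295 270.76483039487215 214.63038572524778 [1.38144024 0.17679291 0.87320683] [-1.59798758 -1.88444959  0.8341242 ]
top 471.00745974364395 276.1170928558706 207.37666953063246 [0.29318581 0.05071037 1.35722599] [-2.06706046  2.12407094 -0.25653071]
```

View pics/scene0.png

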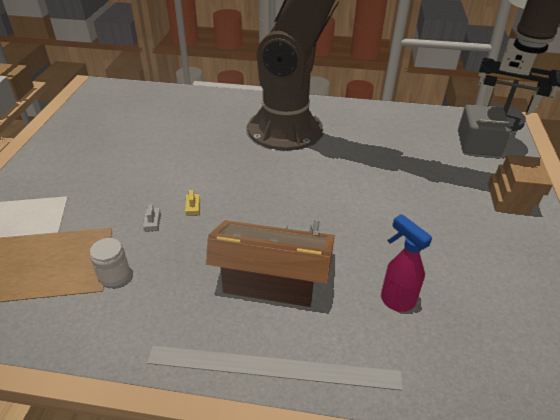

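View pics/top0.png

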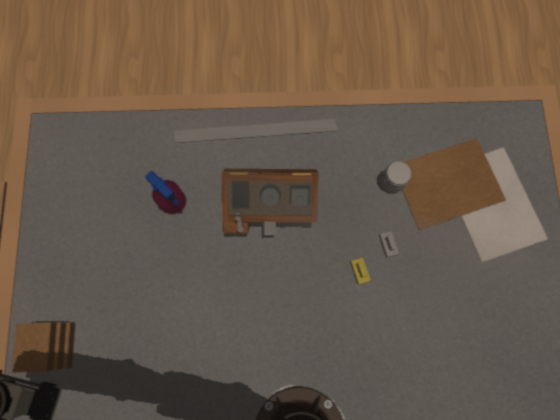

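```bash
cat > h.py <<'E'
import numpy as np, cv2
from scipy.spatial.transform import Rotation as R
from plant import get_state, vision
def cloud(c):
    h,w=c["range_z"].shape; v,u=np.mgrid[:h,:w].astype(float); z=np.asarray(c["range_z"],float)
    P=np.stack([(u-c["cx"])/c["fx"]*z,(v-c["cy"])/c["fy"]*z,z],-1)
    P=P@R.from_rotvec(c["attitude"]).as_matrix().T+c["eye"]; P[z==0]=np.nan; return P
E
python3 - <<'E'
from h import *
c=dict(np.load("top0.npz"));P=cloud(c)
print("table z",np.nanmedian(P[300:340,200:300,2]))
def rect(r,zlo,zhi):
    Q=P[r[1]:r[3],r[0]:r[2]].reshape(-1,3);Q=Q[(Q[:,2]>zlo)&(Q[:,2]<zhi)]
    (cx,cy),(a,b),t=cv2.minAreaRect((Q[:,:2]*1000).astype(np.float32));print(r,len(Q),round(cx),round(cy),round(a),round(b),round(t,1),Q[:,2].max())
rect((375,225,405,265),.012,.03);rect((375,225,405,265),.032,.06)
rect((345,250,375,290),.012,.06)
rect((215,160,325,225),.11,.2)
rect((215,160,325,225),.135,.2)
rect((215,160,325,225),.06,.2)
for uv in[(240,195),(270,196),(300,197),(269,229),(238,222),(240,214),(230,172),(310,173),(225,228),(314,219),(169,196),(397,175)]:
    print(uv,np.round(P[uv[1],uv[0]],3))
im=cv2.resize(c["image"][155:250,205:335,::-1],None,fx=6,fy=6,interpolation=cv2.INTER_CUBIC);cv2.imwrite("pics/crop1.png",cv2.convertScaleAbs(im,alpha=1.8))
E
```

```text
table z 0.0007188463292602254
(375, 225, 405, 265) 229 504 -281 70 37 14.0 0.028858690237805407
(375, 225, 405, 265) 78 505 -282 39 14 15.1 0.05152534674829279
(345, 250, 375, 290) 325 430 -193 70 37 15.2 0.05170057437625464
(215, 160, 325, 225) 3414 632 58 260 149 87.4 0.16017481261276334
(215, 160, 325, 225) 1447 667 56 260 55 87.8 0.16017481261276334
(215, 160, 325, 225) 5166 634 58 262 157 89.2 0.16017481261276334
(240, 195) [0.632 0.139 0.123]
(270, 196) [0.627 0.058 0.124]
(300, 197) [ 0.622 -0.024  0.122]
(269, 229) [0.545 0.063 0.077]
(238, 222) [0.561 0.146 0.104]
(240, 214) [0.583 0.141 0.105]
(230, 172) [0.69  0.163 0.149]
(310, 173) [ 0.681 -0.052  0.151]
(225, 228) [0.552 0.185 0.073]
(314, 219) [ 0.566 -0.061  0.096]
(169, 196) [0.61  0.312 0.21 ]
(397, 175) [ 0.687 -0.301  0.091]
```

View pics/crop1.png

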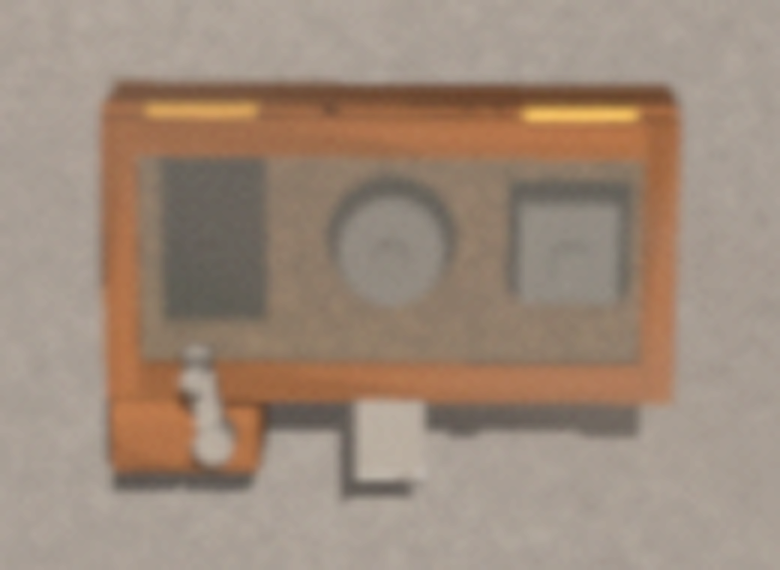

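The case shows the oblong recess on the left (crop 214,238), the round weight at (390,245), the square one at (570,250), the tab at (390,440), the latch pivot at (213,445) and the post at (196,355). The steel weight is at top-image pixel (390,244) and the yellow look-alike at (360,271).

```bash
cat >> h.py <<'E'
def frame(yaw):  # case axes as world vectors
    Z=R.from_euler('z',yaw).as_matrix(); a=.5
    return Z@[np.cos(a),0,np.sin(a)],Z@[0,1,0],Z@[-np.sin(a),0,np.cos(a)]
def tool(yaw,tilt=0.):  # tool pointing down (tilt 0) or along -n (tilt .5); tool y = +-case y chosen nearest
    Z=R.from_euler('z',yaw).as_matrix()@R.from_euler('y',-tilt).as_matrix()
    return Z@np.diag([1,-1,-1.])
def go(p,Rt,s=None):
    s=s or get_state();R0=R.from_rotvec(s["tcp_rot"]).as_matrix()
    best=min((Rt,Rt@np.diag([-1,-1,1.])),key=lambda M:R.from_matrix(R0.T@M).magnitude())
    w=R.from_matrix(R0.T@best).as_rotvec(degrees=True)
    print("shift",np.round(R0.T@(np.array(p)-s["ee_pos"]),4).tolist(),"turn",np.round(w,1).tolist())
E
python3 - <<'E'
from h import *
c=dict(np.load("top0.npz"));P=cloud(c)
# lid plane
Q=P[182:212,232:308].reshape(-1,3);A=np.c_[Q[:,:2],np.ones(len(Q))]
k=np.linalg.lstsq(A,Q[:,2],rcond=None)[0]
for _ in range(3):
    m=abs(A@k-Q[:,2])<.004;k=np.linalg.lstsq(A[m],Q[m,2],rcond=None)[0]
print("plane",k,m.mean(),"slope",np.arctan(np.hypot(*k[:2])),"yaw",np.degrees(np.arctan2(k[1],k[0])))
def pix(u,v,z):  # ray to height
    d=R.from_rotvec(c["attitude"]).apply([(u-c["cx"])/c["fx"],(v-c["cy"])/c["fy"],1]);return c["eye"]+d*(z-c["eye"][2])/d[2]
cr=lambda a,b:(205+a/6-.42,155+b/6-.42)
for n,a,b,z in[("hl",202,110,.15),("hr",581,115,.15),("rimFR",672,403,.077),("tab",390,440,.077),("tabL",355,440,.077),("tabR",426,440,.077),("pivot",213,445,.09),("post",196,352,.115),("recess",214,238,.085),("round",390,245,.1),("square",570,250,.1)]:
    print(n,np.round(pix(*cr(a,b),z),4))
print(np.round(P[209:232:1,236:243,2],3))
print(np.round(P[222:236,266:274,2],3))
s=get_state();print(R.from_rotvec(s["tcp_rot"]).as_matrix().round(2))
yaw=np.radians(-2.5);go([.47,.10,.33],tool(yaw,.5))
E
```

```text
** On entry to DLASCL parameter number  4 had an illegal value
 ** On entry to DLASCL parameter number  4 had an illegal valueTraceback (most recent call last):
  File "<stdin>", line 5, in <module>
    x, resids, rank, s = _umath_linalg.lstsq(a, b, rcond,
                         ~~~~~~~~~~~~~~~~~~~^^^^^^^^^^^^^
                                             signature=signature)
                                             ^^^^^^^^^^^^^^^^^^^^
    raise LinAlgError("SVD did not converge in Linear Least Squares")
numpy.linalg.LinAlgError: SVD did not converge in Linear Least Squares
```

```bash
python3 - <<'E'
from h import *
c=dict(np.load("top0.npz"));P=cloud(c)
# lid plane
Q=P[182:212,232:308].reshape(-1,3);Q=Q[~np.isnan(Q[:,0])];A=np.c_[Q[:,:2],np.ones(len(Q))]
k=np.linalg.lstsq(A,Q[:,2],rcond=None)[0]
for _ in range(3):
    m=abs(A@k-Q[:,2])<.004;k=np.linalg.lstsq(A[m],Q[m,2],rcond=None)[0]
print("plane",k,m.mean(),"slope",np.arctan(np.hypot(*k[:2])),"yaw",np.degrees(np.arctan2(k[1],k[0])))
def pix(u,v,z):  # ray to height
    d=R.from_rotvec(c["attitude"]).apply([(u-c["cx"])/c["fx"],(v-c["cy"])/c["fy"],1]);return c["eye"]+d*(z-c["eye"][2])/d[2]
cr=lambda a,b:(205+a/6-.42,155+b/6-.42)
for n,a,b,z in[("hl",202,110,.15),("hr",581,115,.15),("rimFR",672,403,.077),("tab",390,440,.077),("tabL",355,440,.077),("tabR",426,440,.077),("pivot",213,445,.09),("post",196,352,.115),("recess",214,238,.085),("round",390,245,.1),("square",570,250,.1)]:
    print(n,np.round(pix(*cr(a,b),z),4))
print(np.round(P[209:232:1,236:243,2],3))
print(np.round(P[222:236,266:274,2],3))
s=get_state();print(R.from_rotvec(s["tcp_rot"]).as_matrix().round(2))
yaw=np.radians(-2.5);go([.47,.10,.33],tool(yaw,.5))
E
```

```text
plane [ 0.5407386  -0.0211     -0.21637237] 0.8302469135802469 slope 0.49602328676165397 yaw -2.234587615684504
hl [0.6863 0.1411 0.15  ]
hr [ 0.6794 -0.0285  0.15  ]
rimFR [ 0.562  -0.0698  0.077 ]
tab [0.5481 0.0611 0.077 ]
tabL [0.5485 0.0773 0.077 ]
tabR [0.5477 0.0445 0.077 ]
pivot [0.5454 0.1419 0.09  ]
post [0.5833 0.1474 0.115 ]
recess [0.6447 0.1409 0.085 ]
round [0.635  0.0588 0.1   ]
square [ 0.6304 -0.0241  0.1   ]
[[0.103 0.105 0.105 0.104 0.104 0.105 0.102]
 [0.101 0.104 0.104 0.108 0.102 0.103 0.107]
 [0.101 0.104 0.1   0.102 0.1   0.1   0.105]
 [0.099 0.094 0.107 0.108 0.1   0.098 0.1  ]
 [0.111 0.114 0.11  0.112 0.094 0.1   0.095]
 [0.112 0.119 0.117 0.113 0.105 0.098   nan]
 [0.117 0.127 0.121 0.115 0.108 0.101 0.099]
 [0.127 0.132 0.131 0.122 0.106 0.094 0.091]
 [0.133 0.13  0.132 0.131 0.105 0.092 0.098]
 [0.134 0.13  0.126 0.129 0.104 0.096 0.095]
 [0.13  0.126 0.126 0.129 0.103 0.095 0.094]
 [0.091 0.129 0.095 0.103 0.101 0.102 0.093]
 [0.099 0.098 0.1   0.106 0.104 0.099 0.086]
 [0.082 0.099 0.104 0.098 0.097 0.104 0.08 ]
 [0.082 0.078 0.098 0.1   0.101 0.098 0
[... 617 characters left out ...]
1  0.083  0.083  0.086  0.086  0.091  0.077]
 [ 0.083  0.082  0.085  0.079  0.078  0.082  0.082  0.083]
 [ 0.081  0.08   0.079  0.084  0.078  0.084  0.082  0.084]
 [ 0.082  0.084  0.076  0.077  0.078  0.079  0.079  0.078]
 [ 0.078  0.077  0.076  0.08   0.075  0.078  0.075  0.078]
 [ 0.078  0.075  0.078  0.079  0.076  0.078  0.077  0.082]
 [ 0.073  0.074  0.077  0.075  0.071  0.077  0.075  0.072]
 [ 0.071  0.075  0.075  0.077  0.08   0.074  0.072  0.074]
 [ 0.072  0.072  0.077  0.07   0.074  0.076  0.076  0.07 ]
 [-0.001 -0.004  0.004  0.002 -0.002  0.001 -0.     0.001]]
[[-0.97  0.26 -0.  ]
 [ 0.26  0.97 -0.  ]
 [-0.   -0.   -1.  ]]
shift [-0.4274, -0.4051, -0.0845] turn [-3.2, -28.5, -12.4]
```

```bash
python3 -m jog '[[[0,0,-0.04],[0,0,0]],[[0,0,-0.085],[0,0,0]],[[-0.43,-0.405,-0.085],[-3.2,-28.5,-12.4]],[[-0.43,-0.405,-0.085],[-3.2,-28.5,-12.4]],[[-0.43,-0.405,-0.085],[-3.2,-28.5,-12.4]],[[-0.43,-0.405,-0.085],[-3.2,-28.5,-12.4]],[[-0.43,-0.405,-0.085],[-3.2,-28.5,-12.4]],[[-0.43,-0.405,-0.085],[-3.2,-28.5,-12.4]],[[-0.43,-0.405,-0.085],[-3.2,-28.5,-12.4]],[[-0.43,-0.405,-0.085],[-3.2,-28.5,-12.4]]]'
python3 - <<'E'
from h import *
yaw=np.radians(-2.3);go([.47,.10,.33],tool(yaw,.5))
E
```

```text
time_s: 0.93
ee_pos: [0.3381, 0.3173, 0.3286]
tcp_rot: [0.056, 2.642, -0.014]
wrist_force: [1.1, 0.3, 1.6]
opening: 0.0922
grip_force: 0.0
shift [-0.1244, -0.2115, 0.0663] turn [-0.1, -0.0, -0.1]
```

```bash
python3 -m jog '[[[-0.124,-0.211,0.066],[0,0,0]],[[-0.124,-0.211,0.066],[0,0,0]],[[-0.124,-0.211,0.066],[0,0,0]],[[-0.124,-0.211,0.066],[0,0,0]],[[-0.124,-0.211,0.066],[0,0,0]],[[-0.124,-0.211,0.066],[0,0,0]],[[-0.124,-0.211,0.066],[0,0,0]],[[-0.124,-0.211,0.066],[0,0,0]],[[-0.124,-0.211,0.066],[0,0,0]]]'
python3 - <<'E'
from h import *
c=vision.read_camera("wrist");np.savez("w1.npz",**c);s=get_state();np.savez("s1.npz",**s)
cv2.imwrite("pics/w1.png",c["image"][...,::-1]);print(c["fx"],c["cx"],c["cy"],c["eye"],s["ee_pos"],s["tcp_rot"])
E
```

```text
time_s: 1.68
ee_pos: [0.4687, 0.1023, 0.3303]
tcp_rot: [0.059, 2.642, -0.013]
wrist_force: [-0.2, 0.8, 0.1]
opening: 0.0916
grip_force: 0.0
325.19226210127806 282.12614510579124 207.6867147148999 [0.3442681  0.10835202 0.42149969] [0.46857989 0.10311064 0.33026912] [ 0.0563803   2.64171943 -0.01351801]
```

View pics/w1.png

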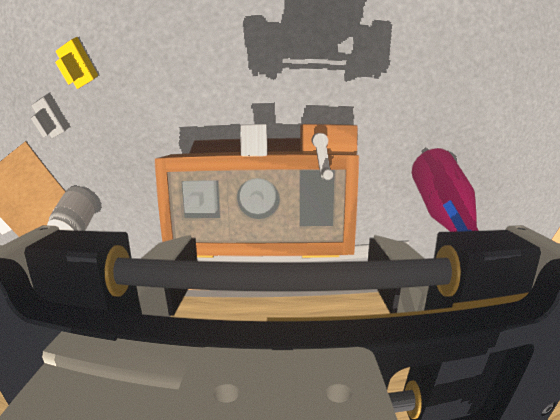

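The wrist view shows the post top at (327,174), the pivot at (320,139), the tab at (254,138), the oblong recess at (316,198), and the round and square weights in place.

```bash
cat >> h.py <<'E'
def fray(c,u,v):
    x,y=(u-c["cx"])/c["fx"],(v-c["cy"])/c["fy"];r=np.hypot(x,y)
    return R.from_rotvec(c["attitude"]).apply([x/r*np.sin(r),y/r*np.sin(r),np.cos(r)])
def hit(c,u,v,p0,n):
    d=fray(c,u,v);return c["eye"]+d*(n@(p0-c["eye"]))/(n@d)
E
python3 - <<'E'
from h import *
c=dict(np.load("w1.npz"));yaw=np.radians(-2.3);U,Y,N=frame(yaw)
L0=np.array([.632,.058,.5407*.632-.0211*.058-.2164]);print("L0",L0)
def rz(u,v,w=2):
    z=np.nanmedian(c["range_z"][v-w:v+w+1,u-w:u+w+1]);d=R.from_rotvec(c["attitude"]).inv().apply(fray(c,u,v));return c["eye"]+fray(c,u,v)*z/d[2]
for n,u,v,h in[("post",327.5,174,.036),("pivot",320,139,.016),("tab",254,138,0),("tabL",267.5,140,0),("tabR",241,140,0),("tabtip",254,125,0),("hl",316,256,0),("recess",316.5,198,-.054),("recTL",300,170,-.04),("recBR",333,227,-.04),("round",258,194,-.01),("square",201,199,-.01),("caseFL",357,153,0),("caseBL",355,253,0),("caseFR",158,158,0),("caseBR",166,253,0)]:
    p=hit(c,u,v,L0+h*N,N);q=rz(int(u),int(v))
    print(n,p.round(4),"rz",q.round(4),"h",round((q-L0)@N,4),"case-uy",round((p-L0)@U,4),round((p-L0)@Y,4))
E
```

```text
L0 [0.632     0.058     0.1240986]
post [0.5671 0.1501 0.1277] rz [0.5655 0.1492 0.1298] h 0.0386 case-uy -0.0584 0.0894
pivot [0.5423 0.1443 0.0915] rz [0.5423 0.1443 0.0916] h 0.0161 case-uy -0.0973 0.0826
tab [0.5461 0.065  0.077 ] rz [0.5448 0.0653 0.0791] h 0.0024 case-uy -0.0982 0.0036
tabL [0.5491 0.0815 0.0783] rz [0.5892 0.0755 0.011 ] h -0.0784 case-uy -0.0955 0.0201
tabR [0.5473 0.0489 0.0781] rz [0.5463 0.0492 0.0798] h 0.002 case-uy -0.096 -0.0125
tabtip [0.532  0.0658 0.0693] rz [0.5309 0.0661 0.0713] h 0.0023 case-uy -0.1142 0.0038
hl [0.685  0.1383 0.1512] rz [0.6833 0.1382 0.1525] h 0.0019 case-uy 0.0566 0.0824
recess [0.6522 0.144  0.0717] rz [0.6155 0.1392 0.1134] h 0.0001 case-uy -0.0104 0.0868
recTL [0.6074 0.1211 0.0637] rz [0.5831 0.1199 0.0967] h 0.0005 case-uy -0.0527 0.0621
recBR [0.681  0.1662 0.1029] rz [0.6501 0.1609 0.132 ] h 0.0003 case-uy 0.0289 0.1101
round [0.6144 0.0652 0.1029] rz [0.6078 0.0663 0.1107] h 0.0 case-uy -0.0258 0.0065
square [ 0.6166 -0.0109  0.1058] rz [ 0.6102 -0.0081  0.1132] h -0.0004 case-uy -0.0198 -0.0694
caseFL [0.5671 0.1921 0.0857] rz [0.5706 0.1935 0.0804] h -0.0064 case-uy -0.0801 0.1314
caseBL [0.6842 0.1914 0.1497] rz [0.8658 0.2358 0.0046] h -0.2135 case-uy 0.0534 0.1354
caseFR [ 0.5595 -0.0618  0.0872] rz [ 0.5586 -0.061   0.0886] h 0.0017 case-uy -0.077 -0.1226
caseBR [ 0.6744 -0.0676  0.15  ] rz [0.4537 0.0501 0.3316] h 0.2673 case-uy 0.0541 -0.1238
```

```bash
cat >> h.py <<'E'
YAW=np.radians(-2.3);U,Y,N=frame(YAW);L0=np.array([.632,.058,.1241])
def C(u,y,h): return L0+u*U+y*Y+h*N
def where():
    s=get_state();d=s["ee_pos"]-L0;print("case uyh",np.round([d@U,d@Y,d@N],4),"t",s["time_s"])
E
python3 - <<'E'
from h import *
where();go(C(-.059,.0893,.1),tool(YAW,.5));go(C(-.059,.0893,.037),tool(YAW,.5))
E
```

```text
case uyh [-0.046   0.0385  0.2601] t 1.7333
shift [0.013, 0.0508, 0.1601] turn [-0.0, -0.0, -0.1]
shift [0.0129, 0.0509, 0.2231] turn [-0.0, -0.0, -0.1]
```

```bash
python3 -m jog '[[[0.013,0.051,0.1],[0,0,0]],[[0.013,0.051,0.16],[0,0,0]],[[0.013,0.051,0.16],[0,0,0]],[[0.013,0.051,0.19],[0,0,0]],[[0.013,0.051,0.21],[0,0,0]],[[0.013,0.051,0.222],[0,0,0]],[[0.013,0.051,0.222],[0,0,0]],[[0.013,0.051,0.222],[0,0,0]],[[0.013,0.051,0.222],[0,0,0]]]' 0.1
python3 - <<'E'
from h import *
where()
c=vision.read_camera("wrist");cv2.imwrite("pics/w2.png",c["image"][...,::-1])
E
```

```text
time_s: 2.48
ee_pos: [0.5661, 0.1503, 0.13]
tcp_rot: [0.056, 2.641, -0.012]
wrist_force: [0.3, -0.7, 0.9]
opening: 0.0507
grip_force: 0.0
case uyh [-0.0583  0.0896  0.0385] t 2.4833
```

View pics/w2.png

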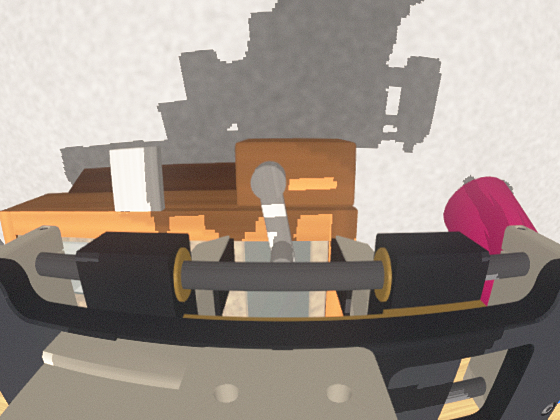

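The post stands between the open fingers at about (283,250). Next I close and swing.

```bash
python3 -m jog '[[[0,0,0],[0,0,0]],[[0,0,0],[0,0,0]],[[0,0,0],[0,0,0]],[[0,0,0],[0,0,0]],[[0,0,0],[0,0,0]]]' -1 15
python3 -m jog '[[[0.001,0.0045,0],[0,0,0]],[[0.0025,0.0084,0],[0,0,0]],[[0.0061,0.015,0],[0,0,0]],[[0.011,0.0208,0],[0,0,0]],[[0.0169,0.0255,0],[0,0,0]],[[0.0237,0.029,0],[0,0,0]],[[0.031,0.031,0],[0,0,0]],[[0.0375,0.0316,0],[0,0,0]],[[0.039,0.0316,0],[0,0,0]],[[0.039,0.0316,0],[0,0,0]]]'
python3 -c 'from h import *;where()'
```

```text
time_s: 2.95
ee_pos: [0.5662, 0.1494, 0.1299]
tcp_rot: [0.058, 2.641, -0.013]
wrist_force: [0.7, -0.8, 0.1]
opening: 0.022
grip_force: 0.0
time_s: 3.78
ee_pos: [0.533, 0.1826, 0.1105]
tcp_rot: [0.057, 2.642, -0.014]
wrist_force: [-2.0, -0.6, 3.5]
opening: 0.0116
grip_force: 15.0
case uyh [-0.0977  0.1205  0.0379] t 3.7833
```

```bash
python3 -m jog '[[[0.004,0,0],[0,0,0]],[[0.004,0,0],[0,0,0]],[[0.004,0,0],[0,0,0]]]'
python3 -c 'from h import *;where()'
python3 -m jog '[[[-0.004,0,0],[0,0,0]],[[-0.004,0,0],[0,0,0]],[[-0.004,0,0],[0,0,0]],[[-0.004,0,-0.02],[0,0,0]],[[-0.004,0,-0.05],[0,0,0]],[[-0.004,0,-0.05],[0,0,0]]]' -0.5
python3 - <<'E'
from h import *
where()
c=vision.read_camera("wrist");np.savez("w3.npz",**c);cv2.imwrite("pics/w3.png",c["image"][...,::-1])
go(C(-.101,.0037,.065),tool(YAW,.5));go(C(-.101,.0037,.002),tool(YAW,.5))
E
```

```text
time_s: 4.03
ee_pos: [0.5305, 0.1827, 0.1092]
tcp_rot: [0.058, 2.641, -0.013]
wrist_force: [2.2, -1.6, 3.5]
opening: 0.0111
grip_force: 15.0
case uyh [-0.1006  0.1205  0.0379] t 4.0333
time_s: 4.53
ee_pos: [0.5083, 0.184, 0.1573]
tcp_rot: [0.057, 2.64, -0.01]
wrist_force: [0.6, 0.9, -0.7]
opening: 0.023
grip_force: 0.0
case uyh [-0.097   0.1209  0.0908] t 4.5333
shift [0.0036, -0.1174, 0.0242] turn [0.1, 0.0, -0.2]
shift [0.0036, -0.1176, 0.0872] turn [0.1, 0.0, -0.2]
```

View pics/w3.png

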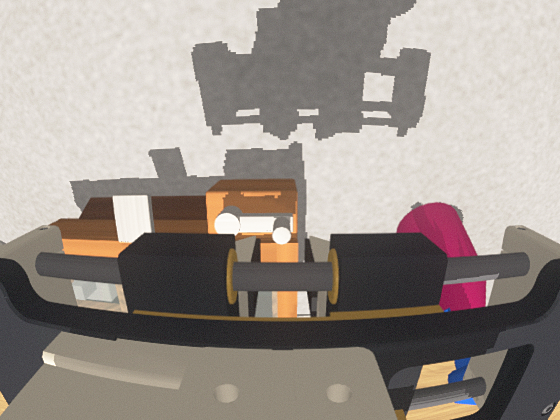

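The lever now lies along the front edge, with the pivot at (227,222) and the post at (282,235), so the latch is fully aside. Next is the tab.

```bash
python3 -m jog '[[[0.0035,-0.04,0],[0,0,0]],[[0.0035,-0.08,0],[0,0,0]],[[0.0035,-0.1175,0],[0,0,0]],[[0.0035,-0.1175,0],[0,0,0]],[[0.0035,-0.1175,0.03],[0,0,0]],[[0.0035,-0.1175,0.06],[0,0,0]],[[0.0035,-0.1175,0.087],[0,0,0]],[[0.0035,-0.1175,0.087],[0,0,0]],[[0.0035,-0.1175,0.087],[0,0,0]]]' 0.1
python3 -c 'from h import *;where()'
python3 -m jog '[[[0,0,0],[0,0,0]],[[0,0,0],[0,0,0]],[[0,0,0],[0,0,0]],[[0,0,0],[0,0,0]],[[0,0,0],[0,0,0]],[[0,0,0],[0,0,0]]]' -1 25
python3 -c 'from h import *;where()'
```

```text
time_s: 5.33
ee_pos: [0.5319, 0.0581, 0.0974]
tcp_rot: [0.057, 2.642, -0.045]
wrist_force: [0.7, -1.0, 1.0]
opening: 0.0503
grip_force: 0.0
case uyh [-0.1006 -0.004   0.0245] t 5.3333
time_s: 5.83
ee_pos: [0.5322, 0.0582, 0.0995]
tcp_rot: [0.057, 2.639, -0.046]
wrist_force: [-0.4, 0.7, -0.7]
opening: 0.0154
grip_force: 0.0
case uyh [-0.0993 -0.0038  0.0263] t 5.8333
```

```bash
python3 -m jog '[[[0,0,-0.04],[0,0,0]],[[0,0,-0.04],[0,0,0]],[[0,0,-0.04],[0,0,0]],[[0,0,-0.04],[0,0,0]]]' 0.1
python3 - <<'E'
from h import *
where();s=get_state();print(s["joints"].round(3) if hasattr(s["joints"],"round") else s["joints"])
for t in (0,.2,.5): go(C(-.098,.0037,.03),tool(YAW,t))
E
```

```text
time_s: 6.17
ee_pos: [0.5123, 0.0603, 0.1357]
tcp_rot: [0.058, 2.639, -0.043]
wrist_force: [-0.3, -0.6, -0.1]
opening: 0.0373
grip_force: 0.0
case uyh [-0.0994 -0.0025  0.0676] t 6.1667
[-0.505  0.238  0.165  2.386  1.229  0.178 -0.012]
shift [-0.0014, 0.007, 0.0374] turn [-1.2, 28.8, -0.2]
shift [-0.0014, 0.007, 0.0374] turn [-1.3, 17.3, -0.1]
shift [-0.0014, 0.007, 0.0374] turn [-1.2, 0.1, 0.1]
```

```bash
python3 - <<'E'
from h import *
go(C(-.101,.0037,-.004)+[0,0,.06],tool(YAW,0));print(C(-.101,.0037,-.004))
E
```

```text
shift [-0.0272, 0.0065, 0.0188] turn [-1.2, 28.8, -0.2]
[0.54550021 0.06517717 0.07216769]
```

```bash
python3 -m jog '[[[-0.027,0.0065,0],[-1.2,28.8,-0.2]],[[-0.027,0.0065,0],[-1.2,28.8,-0.2]],[[-0.027,0.0065,0.019],[-1.2,28.8,-0.2]],[[-0.027,0.0065,0.019],[-1.2,28.8,-0.2]],[[-0.027,0.0065,0.019],[-1.2,28.8,-0.2]],[[-0.027,0.0065,0.019],[-1.2,28.8,-0.2]],[[-0.027,0.0065,0.019],[-1.2,28.8,-0.2]]]' 0.1
python3 - <<'E'
from h import *
s=get_state();print(np.round(s["joints"],3))
go(C(-.101,.0037,-.004)+[0,0,.004],tool(YAW,0))
c=vision.read_camera("wrist");cv2.imwrite("pics/w4.png",c["image"][...,::-1])
E
```

```text
time_s: 6.75
ee_pos: [0.5469, 0.0645, 0.1312]
tcp_rot: [-0.063, -3.136, 0.001]
wrist_force: [1.9, -0.4, -0.4]
opening: 0.0505
grip_force: 0.0
[ 0.028  0.468 -0.329  1.863  0.195  0.848  1.132]
shift [0.0011, 0.0007, 0.055] turn [-0.0, -0.3, 0.0]
```

View pics/w4.png

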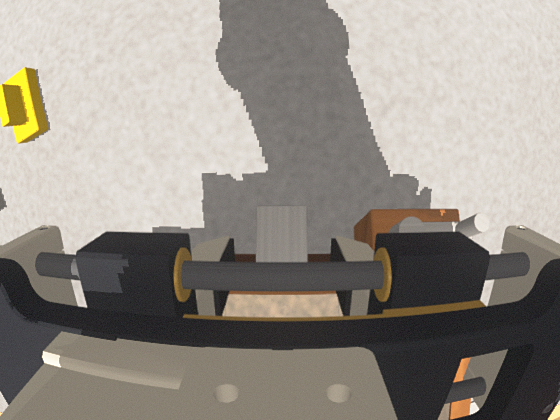

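The tab (x 257–308) is centred between the fingers. Next I descend and pinch it.

```bash
python3 -m jog '[[[0.001,0.001,0.03],[0,0,0]],[[0.001,0.001,0.055],[0,0,0]],[[0.001,0.001,0.055],[0,0,0]],[[0.001,0.001,0.055],[0,0,0]]]'
python3 -m jog '[[[0,0,0],[0,0,0]],[[0,0,0],[0,0,0]],[[0,0,0],[0,0,0]],[[0,0,0],[0,0,0]],[[0,0,0],[0,0,0]],[[0,0,0],[0,0,0]]]' -1 25
python3 - <<'E'
from h import *
s=get_state();where()
# arc in tool axes, hinge at u=.056,h=-.008; pts rel to current actual tcp angle
p=s["ee_pos"];H=C(.056,.0037,-.008);d=p-H;R0=R.from_rotvec(s["tcp_rot"]).as_matrix()
a=np.array([d@U,d@N]);print(np.hypot(*a),np.arctan2(a[1],-a[0]))
for q in np.arange(.1,1.75,.1):
    cu=a[0]*np.cos(q)+a[1]*np.sin(q);cn=-a[0]*np.sin(q)+a[1]*np.cos(q)
    print(round(q,2),np.round(R0.T@((cu-a[0])*U+(cn-a[1])*N),4).tolist())
E
```

```text
time_s: 7.13
ee_pos: [0.544, 0.0644, 0.0742]
tcp_rot: [-0.064, -3.138, 0.009]
wrist_force: [0.3, -0.2, 0.1]
opening: 0.0505
grip_force: 0.0
time_s: 7.63
ee_pos: [0.5459, 0.0641, 0.0765]
tcp_rot: [0.065, 3.14, -0.007]
wrist_force: [-1.3, -4.1, 7.2]
opening: 0.0318
grip_force: 25.0
case uyh [-0.0985  0.0026 -0.0004] t 7.6333
0.1547102953595025 0.04935425673884052
0.1 [0.006, -0.0001, -0.0142]
0.2 [0.0106, -0.0001, -0.029]
0.3 [0.0137, -0.0002, -0.0442]
0.4 [0.0152, -0.0003, -0.0596]
0.5 [0.0152, -0.0004, -0.075]
0.6 [0.0137, -0.0004, -0.0904]
0.7 [0.0106, -0.0005, -0.1056]
0.8 [0.006, -0.0006, -0.1203]
0.9 [0.0, -0.0006, -0.1346]
1.0 [-0.0074, -0.0007, -0.1482]
1.1 [-0.0161, -0.0007, -0.1609]
1.2 [-0.0261, -0.0008, -0.1727]
1.3 [-0.0372, -0.0008, -0.1835]
1.4 [-0.0493, -0.0008, -0.1931]
1.5 [-0.0623, -0.0009, -0.2015]
1.6 [-0.0761, -0.0009, -0.2085]
1.7 [-0.0905, -0.0009, -0.2141]
```

```bash
python3 -m jog '[[[0.006,0,-0.014],[0,0,0]],[[0.0106,0,-0.029],[0,0,0]],[[0.0137,0,-0.044],[0,0,0]],[[0.0152,0,-0.0595],[0,0,0]],[[0.0152,0,-0.075],[0,0,0]],[[0.0137,0,-0.0905],[0,0,0]],[[0.0106,0,-0.1055],[0,0,0]],[[0.006,0,-0.12],[0,0,0]],[[0,0,-0.1345],[0,0,0]],[[-0.0075,0,-0.148],[0,0,0]]]'
python3 -m jog '[[[-0.0087,0,-0.0127],[0,0,0]],[[-0.0187,0,-0.0245],[0,0,0]],[[-0.0298,0,-0.0353],[0,0,0]],[[-0.0419,0,-0.0449],[0,0,0]],[[-0.0549,0,-0.0533],[0,0,0]],[[-0.0687,0,-0.0603],[0,0,0]],[[-0.083,0,-0.066],[0,0,0]],[[-0.083,0,-0.066],[0,0,0]],[[-0.083,0,-0.066],[0,0,0]]]'
python3 - <<'E'
from h import *
where();s=get_state();d=s["ee_pos"]-C(.056,.0037,-.008);print(np.hypot(d@U,d@N),np.arctan2(d@N,-d@U),np.round(s["joints"],2))
E
```

```text
time_s: 8.47
ee_pos: [0.5504, 0.0639, 0.2234]
tcp_rot: [-0.064, -3.135, 0.009]
wrist_force: [-4.6, -3.8, -3.5]
opening: 0.0316
grip_force: 25.0
time_s: 9.22
ee_pos: [0.6364, 0.0607, 0.2906]
tcp_rot: [-0.066, -3.141, 0.008]
wrist_force: [-2.0, -5.2, 5.8]
opening: 0.0317
grip_force: 25.0
case uyh [0.0836 0.0029 0.1441] t 9.2167
0.15455523994214873 1.750266784981037 [ 0.03  0.45 -0.32  1.45  0.15  1.27  1.22]
```

```bash
python3 -m jog '[[[-0.005,0,-0.001],[0,0,0]],[[-0.008,0,-0.001],[0,0,0]],[[-0.008,0,-0.001],[0,0,0]]]'
python3 - <<'E'
from h import *
where();s=get_state();d=s["ee_pos"]-C(.056,.0037,-.008);print(np.hypot(d@U,d@N),np.arctan2(d@N,-d@U))
E
python3 -m jog '[[[0.008,0,0],[0,0,0]],[[0.008,0,0],[0,0,0]],[[0.008,0,0],[0,0,0]],[[0.008,0,-0.02],[0,0,0]],[[0.008,0,-0.06],[0,0,0]],[[0.008,0,-0.09],[0,0,0]],[[0.008,0,-0.09],[0,0,0]]]' 0.1
python3 - <<'E'
from h import *
where();s=get_state()
c=vision.read_camera("scene");cv2.imwrite("pics/s5.png",c["image"][...,::-1])
p=np.array([.504,-.2815,.0]);
go(p+[0,0,.27],tool(np.radians(14.5)),s);go(p+[0,0,.15],tool(np.radians(14.5)),s)
E
```

```text
time_s: 9.47
ee_pos: [0.6387, 0.0607, 0.2904]
tcp_rot: [-0.064, -3.129, 0.01]
wrist_force: [-24.1, -4.8, 12.6]
opening: 0.0316
grip_force: 24.9
case uyh [0.0855 0.0029 0.1428] t 9.4667
0.15362358867782253 1.7641600756828089
time_s: 10.05
ee_pos: [0.6384, 0.0635, 0.3874]
tcp_rot: [0.063, 3.132, -0.001]
wrist_force: [-0.5, -0.7, 0.3]
opening: 0.0503
grip_force: 0.0
case uyh [0.1316 0.0058 0.2281] t 10.05
shift [0.1214, -0.3501, 0.1165] turn [-0.1, 0.5, -16.8]
shift [0.1225, -0.35, 0.2365] turn [-0.1, 0.5, -16.8]
```

View pics/s5.png

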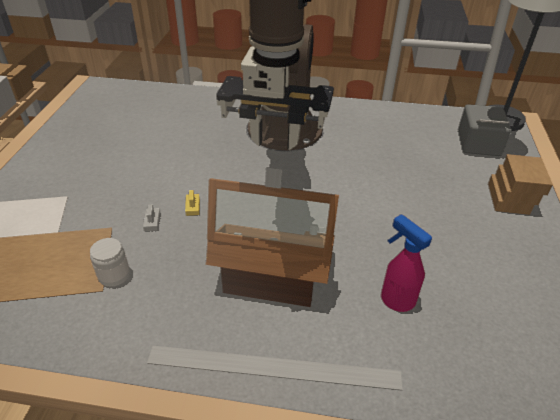

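The lid is up at its stop, and the weight, bottle and tin are untouched. Now I move over the weight.

```bash
python3 -m jog '[[[0.121,-0.35,0.03],[0,0,-16.8]],[[0.121,-0.35,0.03],[0,0,-16.8]],[[0.121,-0.35,0.03],[0,0,-16.8]],[[0.121,-0.35,0.06],[0,0,-16.8]],[[0.121,-0.35,0.1],[0,0,-16.8]],[[0.121,-0.35,0.15],[0,0,-16.8]],[[0.121,-0.35,0.2],[0,0,-16.8]],[[0.121,-0.35,0.2],[0,0,-16.8]],[[0.121,-0.35,0.2],[0,0,-16.8]],[[0.121,-0.35,0.2],[0,0,-16.8]]]'
python3 -m jog '[[[0,0,0],[0,0,0]],[[0,0,0],[0,0,0]],[[0,0,0],[0,0,0]]]'
python3 - <<'E'
from h import *
s=get_state();p=np.array([.504,-.2815,.0]);go(p+[0,0,.15],tool(np.radians(14.5)),s)
c=vision.read_camera("wrist");np.savez("w6.npz",**c)
cv2.imwrite("pics/w6.png",c["image"][...,::-1])
E
```

```text
time_s: 10.93
ee_pos: [0.5067, -0.2666, 0.1999]
tcp_rot: [0.396, -3.115, 0.005]
wrist_force: [0.7, -1.3, 0.2]
opening: 0.0506
grip_force: 0.0
time_s: 11.18
ee_pos: [0.5081, -0.2648, 0.2015]
tcp_rot: [0.396, -3.115, 0.004]
wrist_force: [0.8, 0.1, -0.1]
opening: 0.0505
grip_force: 0.0
shift [0.008, -0.015, 0.0515] turn [-0.1, -0.1, -0.0]
```

View pics/w6.png

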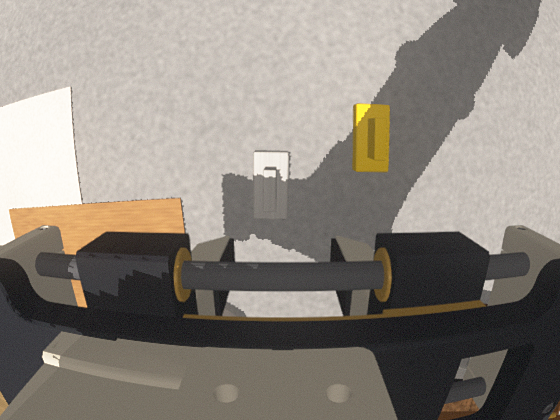

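```bash
python3 - <<'E'
from h import *
c=dict(np.load("w6.npz"));
v,u=np.mgrid[140:230,240:300].astype(float);u=u.ravel();v=v.ravel()
x,y=(u-c["cx"])/c["fx"],(v-c["cy"])/c["fy"];r=np.hypot(x,y)
z=c["range_z"][140:230,240:300].ravel()
D=np.stack([x/r*np.tan(r),y/r*np.tan(r),np.ones_like(r)],1)*z[:,None]
P=R.from_rotvec(c["attitude"]).apply(D)+c["eye"];P=P[z>0]
for lo,hi in((.012,.03),(.036,.06)):
    Q=P[(P[:,2]>lo)&(P[:,2]<hi)];print(len(Q),np.median(Q[:,2]),cv2.minAreaRect((Q[:,:2]*1000).astype(np.float32)))
e=np.array([0,0,1.])
print(hit(c,271,184.5,np.array([0,0,.018]),e))
E
```

```text
1803 0.01850378975984157 ((504.13043212890625, -277.8974609375), (69.47801208496094, 35.783241271972656), 13.329898834228516)
577 0.04446261160637416 ((504.048583984375, -277.942138671875), (40.56562423706055, 12.066157341003418), 13.738569259643555)
[ 0.50300084 -0.27760178  0.018     ]
```

```bash
python3 - <<'E'
from h import *
go([.504,-.278,.040],tool(np.radians(13.6)))
E
```

```text
shift [0.0079, -0.0116, 0.1622] turn [-0.2, -0.0, 1.0]
```

```bash
python3 -m jog '[[[0.008,-0.0115,0.04],[0,0,1]],[[0.008,-0.0115,0.08],[0,0,1]],[[0.008,-0.0115,0.11],[0,0,1]],[[0.008,-0.0115,0.135],[0,0,1]],[[0.008,-0.0115,0.15],[0,0,1]],[[0.008,-0.0115,0.161],[0,0,1]],[[0.008,-0.0115,0.161],[0,0,1]],[[0.008,-0.0115,0.161],[0,0,1]]]'
python3 -c 'from h import *;go([.504,-.278,.040],tool(np.radians(13.6)))'
python3 -m jog '[[[0,0,0],[0,0,0]],[[0,0,0],[0,0,0]],[[0,0,0],[0,0,0]],[[0,0,0],[0,0,0]],[[0,0,0],[0,0,0]],[[0,0,0],[0,0,0]],[[0,0,0],[0,0,0]],[[0,0,0],[0,0,0]],[[0,0,0],[0,0,0]],[[0,0,0],[0,0,0]]]' -1 50
python3 -c 'from h import *;go([.504,-.278,.040],tool(np.radians(13.6)))'
```

```text
time_s: 11.9
ee_pos: [0.5035, -0.2784, 0.0413]
tcp_rot: [0.371, -3.119, 0.005]
wrist_force: [0.0, 0.4, 0.2]
opening: 0.0505
grip_force: 0.0
shift [-0.0006, 0.0003, 0.0013] turn [-0.2, -0.1, -0.0]
time_s: 12.73
ee_pos: [0.5024, -0.2792, 0.0407]
tcp_rot: [0.369, -3.118, 0.005]
wrist_force: [-0.6, -0.7, 3.7]
opening: 0.0116
grip_force: 50.0
shift [-0.0018, 0.0008, 0.0007] turn [-0.2, -0.1, -0.1]
```

```bash
python3 -m jog '[[[0,0,-0.01],[0,0,0]],[[0,0,-0.03],[0,0,0]],[[0,0,-0.06],[0,0,0]],[[0,0,-0.1],[0,0,0]],[[0,0,-0.14],[0,0,0]],[[0,0,-0.18],[0,0,0]],[[0,0,-0.21],[0,0,0]],[[0,0,-0.21],[0,0,0]],[[0,0,-0.21],[0,0,0]]]'
python3 -c 'from h import *;go(C(-.04,.0866,.16),tool(YAW,.5));print(get_state()["joints"])'
```

```text
time_s: 13.48
ee_pos: [0.5033, -0.2784, 0.2525]
tcp_rot: [-0.369, 3.119, -0.007]
wrist_force: [-0.2, -0.5, -3.5]
opening: 0.0118
grip_force: 50.0
shift [-0.1197, 0.4109, 0.0052] turn [3.7, -28.4, 15.5]
[ 0.61081495  0.36548068 -0.27217614  1.6730001   0.1115984   1.1151426
  2.11310762]
```

```bash
python3 -m jog '[[[-0.012,0.04,0],[0.4,-2.8,1.5]],[[-0.024,0.08,0],[0.7,-5.7,3.1]],[[-0.036,0.12,0],[1.1,-8.5,4.6]],[[-0.048,0.16,0],[1.5,-11.4,6.2]],[[-0.06,0.2,0],[1.8,-14.2,7.7]],[[-0.072,0.24,0],[2.2,-17,9.3]],[[-0.084,0.28,0],[2.6,-19.9,10.8]],[[-0.096,0.32,0],[3,-22.7,12.4]],[[-0.107,0.36,0.005],[3.3,-25.6,14]],[[-0.119,0.4,0.005],[3.7,-28.4,15.5]]]'
python3 -m jog '[[[0,0,0],[0,0,0]],[[0,0,0],[0,0,0]],[[0,0,0],[0,0,0]]]'
python3 -c 'from h import *;where();go(C(-.013,.0866,.05),tool(YAW,.5));go(C(-.013,.0866,-.0135),tool(YAW,.5));print(get_state()["joints"])'
```

```text
time_s: 14.32
ee_pos: [0.5215, 0.0913, 0.2433]
tcp_rot: [0.029, 2.683, -0.021]
wrist_force: [0.3, -0.6, -3.3]
opening: 0.0113
grip_force: 50.0
time_s: 14.57
ee_pos: [0.5224, 0.0882, 0.2437]
tcp_rot: [0.029, 2.685, -0.024]
wrist_force: [0.4, -0.5, -2.8]
opening: 0.0117
grip_force: 50.0
case uyh [-0.0398  0.0258  0.1581] t 14.5667
shift [-0.0326, 0.0606, 0.1066] turn [-0.2, -2.5, 1.1]
shift [-0.0354, 0.0609, 0.17] turn [-0.2, -2.5, 1.1]
[-0.00305744  0.10807964 -0.42086043  2.14572343  0.49098293  0.5336219
  0.75636154]
```

```bash
python3 -m jog '[[[-0.015,0.03,0],[-0.2,-2.5,1.1]],[[-0.03,0.061,0],[-0.2,-2.5,1.1]],[[-0.0325,0.061,0.02],[-0.2,-2.5,1.1]],[[-0.0325,0.061,0.05],[-0.2,-2.5,1.1]],[[-0.0325,0.061,0.08],[-0.2,-2.5,1.1]],[[-0.0325,0.061,0.106],[-0.2,-2.5,1.1]],[[-0.0325,0.061,0.106],[-0.2,-2.5,1.1]],[[-0.0325,0.061,0.106],[-0.2,-2.5,1.1]]]'
python3 - <<'E'
from h import *
where();go(C(-.013,.0866,-.0135),tool(YAW,.5));print(np.round(get_state()["joints"],2))
c=vision.read_camera("wrist");np.savez("w7.npz",**c)
cv2.imwrite("pics/w7.png",c["image"][...,::-1])
E
```

```text
time_s: 15.23
ee_pos: [0.6008, 0.145, 0.1622]
tcp_rot: [0.057, 2.641, -0.016]
wrist_force: [0.5, 0.3, -2.8]
opening: 0.0118
grip_force: 50.0
case uyh [-0.0122  0.0857  0.0501] t 15.2333
shift [0.0009, 0.0011, 0.0636] turn [-0.1, 0.0, -0.1]
[-0.22  0.35 -0.29  2.1   0.95  0.42  0.23]
```

View pics/w7.png

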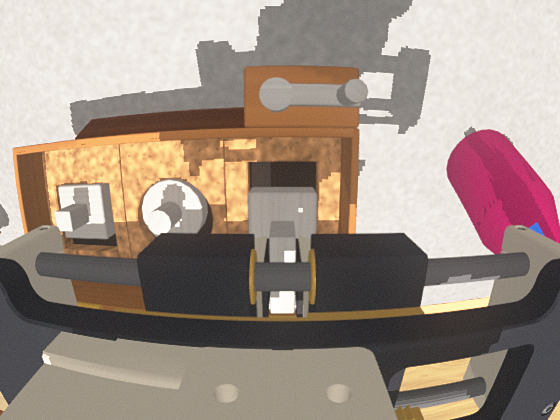

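The weight is held over the oblong recess, whose front edge is at v≈162 with sides at u 249–317. I check the alignment numerically.

```bash
python3 - <<'E'
from h import *
c=dict(np.load("w7.npz"))
for u,v,h in[(249,163,-.04),(317,163,-.04),(283,163,-.04),(251,195,.009+.018),(315,195,.027),(283,188,.027)]:
    p=hit(c,u,v,C(0,0,h),N)-L0;print(u,v,np.round([p@U,p@Y],4))
E
```

```text
249 163 [-0.0523  0.0624]
317 163 [-0.0522  0.1108]
283 163 [-0.0521  0.0866]
251 195 [-0.0432  0.0702]
315 195 [-0.0432  0.1031]
283 188 [-0.0468  0.0867]
```

```bash
python3 -m jog '[[[-0.0015,0,0.015],[0,0,0]],[[-0.0015,0,0.03],[0,0,0]],[[-0.0015,0,0.042],[0,0,0]],[[-0.0015,0,0.051],[0,0,0]],[[-0.0015,0,0.056],[0,0,0]],[[-0.0015,0,0.058],[0,0,0]],[[-0.0015,0,0.058],[0,0,0]]]'
python3 -c 'from h import *;where()'
python3 -m jog '[[[0,0,0.001],[0,0,0]],[[0,0,0.002],[0,0,0]],[[0,0,0.003],[0,0,0]],[[0,0,0.0035],[0,0,0]],[[0,0,0.0035],[0,0,0]]]'
python3 -c 'from h import *;where()'
```

```text
time_s: 15.87
ee_pos: [0.6309, 0.146, 0.1151]
tcp_rot: [0.055, 2.636, -0.012]
wrist_force: [0.0, 0.9, -3.0]
opening: 0.0117
grip_force: 50.0
case uyh [-0.0084  0.0878 -0.0057] t 15.8667
time_s: 16.28
ee_pos: [0.6322, 0.1461, 0.1112]
tcp_rot: [0.054, 2.637, -0.012]
wrist_force: [0.2, 0.8, -3.4]
opening: 0.012
grip_force: 50.0
case uyh [-0.0091  0.088  -0.0098] t 16.2833
```

```bash
python3 -m jog '[[[0,0,0.001],[0,0,0]],[[0,0,0.002],[0,0,0]],[[0,0,0.003],[0,0,0]],[[0,0,0.003],[0,0,0]]]'
python3 -c 'from h import *;where()'
python3 -m jog '[[[0,0,0.001],[0,0,0]],[[0,0,0.002],[0,0,0]],[[0,0,0.002],[0,0,0]]]'
python3 -c 'from h import *;where()'
```

```text
time_s: 16.62
ee_pos: [0.6334, 0.146, 0.1096]
tcp_rot: [0.054, 2.636, -0.013]
wrist_force: [-13.1, -2.2, 15.9]
opening: 0.0116
grip_force: 50.0
case uyh [-0.0089  0.088  -0.0117] t 16.6167
time_s: 16.87
ee_pos: [0.6336, 0.146, 0.1093]
tcp_rot: [0.054, 2.634, -0.013]
wrist_force: [-31.3, -5.6, 39.8]
opening: 0.0113
grip_force: 50.0
case uyh [-0.0088  0.088  -0.012 ] t 16.8667
```

```bash
python3 -m jog '[[[0,0,-0.003],[0,0,0]],[[0,0,-0.003],[0,0,0]]]'
python3 -m jog '[[[0,0,0],[0,0,0]],[[0,0,0],[0,0,0]],[[0,0,0],[0,0,0]],[[0,0,0],[0,0,0]]]' -0.45
python3 -m jog '[[[0,0,-0.01],[0,0,0]],[[0,0,-0.03],[0,0,0]],[[0,0,-0.06],[0,0,0]],[[0,0,-0.1],[0,0,0]],[[0.01,0,-0.14],[0,0,0]],[[0.02,0,-0.15],[0,0,0]],[[0.02,0,-0.15],[0,0,0]]]'
python3 - <<'E'
from h import *
where()
c=vision.read_camera("wrist");np.savez("w8.npz",**c)
cv2.imwrite("pics/w8.png",c["image"][...,::-1])
E
```

```text
time_s: 17.03
ee_pos: [0.6332, 0.1462, 0.1102]
tcp_rot: [0.054, 2.636, -0.012]
wrist_force: [-0.2, 0.6, -3.7]
opening: 0.0117
grip_force: 50.0
time_s: 17.37
ee_pos: [0.6335, 0.146, 0.1092]
tcp_rot: [0.055, 2.637, -0.012]
wrist_force: [0.5, 0.1, -0.6]
opening: 0.0251
grip_force: 0.0
time_s: 17.95
ee_pos: [0.542, 0.1503, 0.2333]
tcp_rot: [0.053, 2.633, -0.011]
wrist_force: [0.3, 0.2, -0.3]
opening: 0.0253
grip_force: 0.0
case uyh [-0.0298  0.0886  0.1407] t 17.95
```

View pics/w8.png

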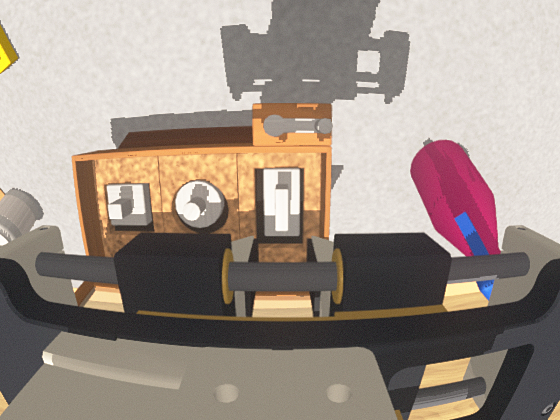

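All three weights sit in their recesses, the oblong at (280,203). Next I re-grip the tab.

```bash
python3 -c 'from h import *;go([.636,.0615,.385],tool(YAW,0))'
```

```text
shift [-0.1586, -0.084, -0.0871] turn [0.1, 29.0, -0.0]
```

```bash
python3 -m jog '[[[0,-0.03,-0.03],[0,0,0]],[[0,-0.06,-0.06],[0,0,0]],[[0,-0.084,-0.095],[0,0,0]],[[0,-0.084,-0.13],[0,7,0]],[[-0.03,-0.084,-0.13],[0,14,0]],[[-0.07,-0.084,-0.12],[0,21,0]],[[-0.11,-0.084,-0.105],[0,29,0]],[[-0.15,-0.084,-0.09],[0,29,0]],[[-0.1585,-0.084,-0.087],[0,29,0]],[[-0.1585,-0.084,-0.087],[0,29,0]]]' 0.1
python3 -m jog '[[[0,0,0],[0,0,0]],[[0,0,0],[0,0,0]]]'
python3 -c 'from h import *;go([.637,.0615,.294],tool(YAW,0))'
```

```text
time_s: 18.83
ee_pos: [0.6424, 0.0589, 0.3779]
tcp_rot: [-0.072, -3.133, 0.001]
wrist_force: [-1.6, 0.9, -1.0]
opening: 0.0505
grip_force: 0.0
time_s: 19.0
ee_pos: [0.6366, 0.0612, 0.3818]
tcp_rot: [-0.065, -3.137, -0.0]
wrist_force: [-0.7, 0.3, 0.6]
opening: 0.0508
grip_force: 0.0
shift [-0.0008, 0.0003, 0.0878] turn [0.0, -0.2, -0.1]
```

```bash
python3 -m jog '[[[0,0,0.03],[0,0,0]],[[0,0,0.06],[0,0,0]],[[0,0,0.08],[0,0,0]],[[0,0,0.087],[0,0,0]],[[0,0,0.087],[0,0,0]],[[0,0,0.087],[0,0,0]]]'
python3 -m jog '[[[0,0,0],[0,0,0]],[[0,0,0],[0,0,0]],[[0,0,0],[0,0,0]],[[0,0,0],[0,0,0]],[[0,0,0],[0,0,0]],[[0,0,0],[0,0,0]]]' -1 25
python3 - <<'E'
from h import *
s=get_state();where();p=s["ee_pos"];H=C(.056,.0037,-.008);d=p-H;R0=R.from_rotvec(s["tcp_rot"]).as_matrix()
a=np.array([d@U,d@N]);print(np.hypot(*a),np.arctan2(a[1],-a[0]))
for q in list(-np.arange(.1,1.75,.1)):
    cu=a[0]*np.cos(q)+a[1]*np.sin(q);cn=-a[0]*np.sin(q)+a[1]*np.cos(q)
    print(round(q,2),np.round(R0.T@((cu-a[0])*U+(cn-a[1])*N),4).tolist())
E
```

```text
time_s: 19.5
ee_pos: [0.6362, 0.0616, 0.298]
tcp_rot: [-0.064, -3.14, -0.002]
wrist_force: [0.2, -0.7, 1.3]
opening: 0.0505
grip_force: 0.0
time_s: 20.0
ee_pos: [0.6368, 0.0606, 0.2978]
tcp_rot: [-0.066, -3.141, -0.001]
wrist_force: [-1.1, -3.1, 5.5]
opening: 0.0316
grip_force: 25.0
case uyh [0.0874 0.0028 0.1502] t 20.0
0.16129666365711717 1.7665247381083906
-0.1 [0.0151, -0.0, 0.0056]
-0.2 [0.0296, -0.0001, 0.0127]
-0.3 [0.0433, -0.0001, 0.0212]
-0.4 [0.0561, -0.0001, 0.031]
-0.5 [0.0678, -0.0001, 0.042]
-0.6 [0.0784, -0.0002, 0.0542]
-0.7 [0.0878, -0.0002, 0.0673]
-0.8 [0.0957, -0.0002, 0.0814]
-0.9 [0.1022, -0.0002, 0.0961]
-1.0 [0.1072, -0.0002, 0.1114]
-1.1 [0.1107, -0.0003, 0.1272]
-1.2 [0.1126, -0.0003, 0.1432]
-1.3 [0.1128, -0.0003, 0.1593]
-1.4 [0.1115, -0.0003, 0.1754]
-1.5 [0.1085, -0.0003, 0.1912]
-1.6 [0.104, -0.0003, 0.2067]
-1.7 [0.098, -0.0003, 0.2217]
```

```bash
python3 -m jog '[[[0.015,0,0.0056],[0,0,0]],[[0.0296,0,0.0127],[0,0,0]],[[0.0433,0,0.0212],[0,0,0]],[[0.0561,0,0.031],[0,0,0]],[[0.0678,0,0.042],[0,0,0]],[[0.0784,0,0.0542],[0,0,0]],[[0.0878,0,0.0673],[0,0,0]],[[0.0957,0,0.0814],[0,0,0]],[[0.1022,0,0.0961],[0,0,0]],[[0.1072,0,0.1114],[0,0,0]]]'
python3 -m jog '[[[0.0035,0,0.0158],[0,0,0]],[[0.0054,0,0.0318],[0,0,0]],[[0.0056,0,0.0479],[0,0,0]],[[0.0043,0,0.064],[0,0,0]],[[0.0013,0,0.0798],[0,0,0]],[[-0.0032,0,0.0953],[0,0,0]],[[-0.0075,0,0.106],[0,0,0]],[[-0.0092,0,0.1103],[0,0,0]],[[-0.0092,0,0.1103],[0,0,0]],[[-0.0092,0,0.1103],[0,0,0]]]'
python3 - <<'E'
from h import *
where();s=get_state();d=s["ee_pos"]-C(.056,.0037,-.008);print(np.hypot(d@U,d@N),np.arctan2(d@N,-d@U))
E
```

```text
time_s: 20.83
ee_pos: [0.5315, 0.0646, 0.1862]
tcp_rot: [0.067, 3.137, 0.001]
wrist_force: [10.3, -6.7, -0.5]
opening: 0.0319
grip_force: 25.0
time_s: 21.67
ee_pos: [0.5414, 0.0643, 0.0766]
tcp_rot: [0.067, 3.137, 0.0]
wrist_force: [5.3, -6.2, 5.7]
opening: 0.0319
grip_force: 25.0
case uyh [-0.1024  0.0026  0.0019] t 21.6667
0.15869560932441748 0.06213200954563753
```

```bash
python3 -m jog '[[[0,0,0.002],[0,0,0]],[[0,0,0.004],[0,0,0]],[[0,0,0.004],[0,0,0]]]'
python3 -m jog '[[[0,0,0.002],[0,0,0]],[[0,0,0.003],[0,0,0]],[[0,0,0.003],[0,0,0]]]'
python3 -c 'from h import *;where()'
```

```text
time_s: 21.92
ee_pos: [0.5421, 0.0643, 0.0744]
tcp_rot: [0.067, 3.135, 0.0]
wrist_force: [0.6, -8.3, 26.0]
opening: 0.0318
grip_force: 25.0
time_s: 22.17
ee_pos: [0.5427, 0.0643, 0.0719]
tcp_rot: [0.068, 3.133, 0.0]
wrist_force: [1.0, -7.8, 30.6]
opening: 0.0318
grip_force: 25.0
case uyh [-0.1035  0.0027 -0.0029] t 22.1667
```

```bash
python3 -m jog '[[[0,0,-0.002],[0,0,0]],[[0,0,-0.002],[0,0,0]],[[0,0,-0.002],[0,0,0]],[[0,0,-0.002],[0,0,0]],[[0,0,-0.002],[0,0,0]]]' 0.1
python3 -m jog '[[[0,0,-0.02],[0,0,0]],[[0,0,-0.05],[0,0,0]],[[0.02,0,-0.09],[0,0,0]],[[0.06,0,-0.12],[0,0,0]],[[0.1,0,-0.16],[0,0,0]],[[0.14,0,-0.2],[0,0,0]],[[0.16,0,-0.22],[0,0,0]],[[0.16,0,-0.22],[0,0,0]],[[0.16,0,-0.22],[0,0,0]]]'
python3 - <<'E'
from h import *
c=vision.read_camera("top");cv2.imwrite("pics/t9.png",cv2.convertScaleAbs(cv2.resize(c["image"][150:250,140:330,::-1],None,fx=4,fy=4),alpha=1.8))
P=cloud(c);Q=P[180:210,255:308].reshape(-1,3);Q=Q[~np.isnan(Q[:,0])];h=(Q-L0)@N;print("lid h med",np.median(h),"slope fit",np.polyfit((Q-L0)@U,h,1))
print(get_state()["ee_pos"],get_state()["time_s"])
E
```

```text
time_s: 22.58
ee_pos: [0.5377, 0.0662, 0.0698]
tcp_rot: [-0.064, -3.138, -0.002]
wrist_force: [-0.3, -0.0, 0.1]
opening: 0.0502
grip_force: 0.0
time_s: 23.33
ee_pos: [0.3766, 0.0731, 0.2939]
tcp_rot: [0.062, 3.138, 0.002]
wrist_force: [0.1, 0.0, -0.9]
opening: 0.0505
grip_force: 0.0
lid h med 0.00013087120803065066 slope fit [0.00994395 0.00023119]
[0.37805104 0.07257959 0.29221225] 23.3833
```

View pics/t9.png

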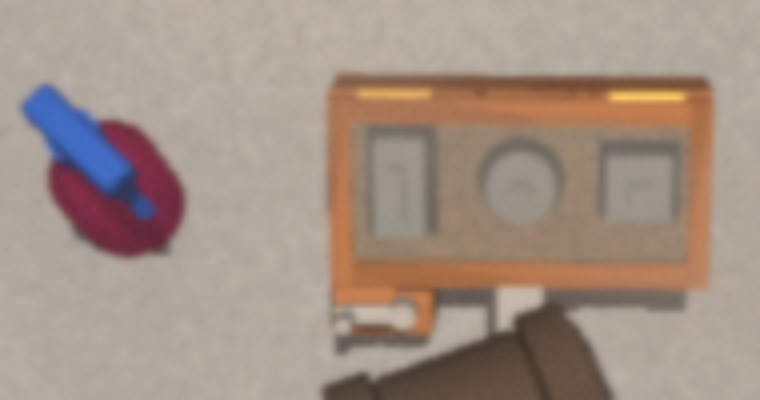

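The lid is back in its original closed plane, all three weights show through it, and the latch lies aside.

```bash
python3 -c 'from plant import manip;print(manip.job_done())'
```

```text
the job is handed in; nothing more can be done
None
```

The job is done and handed in at about 23 s: I swung the latch fully aside, opened the lid to its stop, set the oblong weight into its recess, and closed the lid, with the other weights still in their recesses and the bottle and tin not touched.

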